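Load a glue stick into a spring-fed pusher track

ROBOT

A 6-joint arm with a two-finger parallel gripper is mounted at the origin on the work surface; the furniture and walls round the work are solid. World frame = base frame: x ahead of the robot, y to its left, z up, the work surface at z = 0. Lengths are in m, angles in rad, forces in N, time in s.
With the tool pointing down it reaches from about 0.25 to 0.8 m from the base axis. Payload 3.9 kg.
Tool frame: the origin (TCP) lies on the centre line of the jaws, within the pads' length; the fingertips stand 25 mm ahead of it and the grasp point (between the pads) lies 6 mm ahead of it; z points along the fingers, y is the line along which they close (so a half turn about z gives the same grasp; the last joint's range is limited). The gripper opens to 85 mm and grips with 20 to 120 N. Pads are 22 mm wide; open, the fingers measure 114 mm over their backs; the gripper's body (76 mm by 85 mm) begins 54 mm behind the grasp point. The pads swing forward as they close: fully open they stand 13 mm farther back than shut.
Start: joints at [1.248, 0.26, -0.138, 1.173, 0, 1.571], TCP at [0.167, 0.498, 0.256] pointing down, gripper open.
Joint ranges: [-2.78, 2.78], [-0.83, 1.72], [-1.28, 1.37], [-1.9, 2.12], [-1.57, 1.48], [-3.14, 3.14]. Speed limits (rad/s): [2.57, 2.57, 3.14, 3.14, 3.14, 3.14].

INTERFACE

Orientations are given as a unit quaternion [w, x, y, z].
In Python, from workcell import r gives the robot as it stands.
- The arm moves only by the tool jog_arm, never from a script. Its argument "series" is a list that holds one entry, the list of rows, each a list of 7 numbers: the shift along the tool's x, y, z in cm, then the turn, a rotation vector about the tool's x, y, z in rad, then the opening, from 0 (shut) to 1 (fully open). A call has exactly 8 rows; each row shifts and turns the commanded pose from where the row before left it, along the tool's axes as they then stand; what a row does not reach is not made up. A row lasts 1/12 s, in which the tool goes at most 41.7 mm and 7.16 degrees, less where a joint would pass 70% of its speed; a pose out of reach is approached as far as the arm can. A call is refused whole if a number of a shift passes 4.17 or a number of a turn 0.125, either way. A call with a gripper value outside its range is refused whole. The fingers move at their own pace and stop on an object; "force" is the grip in N (left out, the last holds). Time passes only in rows, so rows that do not move let the fingers close, or fill a call up. It gives the time, the measured TCP pose, the force, the opening and the grip force at its end, in the units of the state.
- r.get_state(): the state, without advancing time (a new reading comes with each control period).
- r.read_camera(name): name is "scene" or "top"; returns the picture (480x640x3 uint8, red, green, blue); there is no depth.
- r.calibration(name): a dict with "mtx" (3x3 intrinsics, pixels), "cam_to_world" (4x4, takes a point from camera to world coordinates). Camera axes: x right, y down, z forward; pixel columns grow to the right and rows downward; lengths in m; the calibration is good to about 2 mm. A picture is of the moment at which its call begins. calibration takes no time and is no camera call.
- r.close_job(): hands the job in; it is judged then, once.
Trained networks look in the newest picture that a camera, given by its name, has taken for a name from the list of things; names that differ only in an ending like _2 or _b are one class to them, and where a whole thing is asked for, a point or a joint stands for the part that bears it (a point fixed in the world has none). Each returns a list of dicts, best first, with "p" (0 to 1); they miss things now and then, are a little off and sometimes report something else, mostly with a low value. They report only what shows in the picture. A call takes as long as a camera call. They do not tell look-alikes from the thing itself.
- r.find_in(camera, target): "location" ([row, column] in pixels, amid what is visible of it).
- r.masks_of(camera, target): "mask" (480x640 bool, what is visible of it) and "location" ([row, column] in pixels, amid what is visible of it).
- r.place_of(camera, target): "location" ([row, column] in pixels: a listed point, or the origin of a listed thing).
The state is a dict: "clock": time; "joint_pos": joint angles; "qvel": joint speeds; "joint_efforts": joint torques, N m; "tool_pos": TCP position; "tcp_rot": TCP orientation; "wrist_force": force on the tool from outside, world axes, zero at the start; "ft_torque": the same for the moment, N m; "gripper_width": finger opening in m; "finger_force": force on a finger pad.
Only numpy, scipy, OpenCV 4.12 (cv2) and the standard library are available. Lean on these libraries where they do the work, as an engineer would, in place of code of your own. Each camera call takes 0.05 s, during which the arm holds its last target. There are 200 camera calls.

TASK

Load the glue stick into the spring-fed dispenser track on the desk: press the sprung black pusher back along the track to make room, stand the glue stick upright on the track floor between the front stop and the pusher, and let go so that the pusher closes and holds it against the front stop.

Things in the scene. Friction and masses are not known exactly. Their poses are not given: they have to be found in the camera images.
- glue_center (a point): Centre (half-way up) of the glue stick: yellow upright cylinder with a green label, 26 mm diameter, 84 mm tall, 20 to 45 g, standing on the desk; z axis = its axis, up. A dropper bottle (33 mm diameter, 102 mm tall) stands 70 to 130 mm from it; the two swap places. A clear upright panel, 0.7 m tall, stands on the aluminium rail across the desk, about 150 mm beyond them: keep clear of it.
- dispenser: Open aluminium track, 160 x 54 mm, fixed to the desk. Origin: at desk level below the axis of a correctly loaded stick. +x: along the track, the way the pusher is pressed back (roughly toward the robot); z up. Floor z = 4 mm; walls at y = +-23 mm (46 clear, 4 thick), top z = 30 mm; front stop x = -18.5 to -13.5 mm, top z = 26 mm; base begins x = -30 mm; rear wall x = 125 mm.
- pusher (a joint): Slide of the black pusher, m: 0 closed (2 mm off the stop), up to 0.075 pressed back. Its flat face is at dispenser x = -11.5 mm + joint, 40 mm wide, top z = 52 mm: 26 mm above the stop, so a held stick carried in over the stop can press it back. A spring drives it to 0 (2 N closed, 3 N at 50 mm, damped); no latch. About 0.0245 when holding a stick.
Things that resemble listed ones, but are neither listed nor needed, are in the scene too. Of the things that look like the part that bears glue_center, the middle-sized one is meant.

How it is judged:
By the outcome, as a careful person would: the job done as asked, in the order asked, and still so for the second after the job is handed in, with the robot touching nothing.
It also fails if it takes over 38 s, if anything falls off the work surface, if the arm or the gripper's body presses on something with over 40 N, if the wrist force passes 120 N, or if a joint passes its speed limit or range.

## Working session

There is one attempt and no reset: what is moved stays moved. The work goes in short steps, Python scripts to look and compute and a tool call to move; the robot and the scene stay as the last step left them, time stands still between calls to the robot, and variables do not carry over. Pictures are saved under pics/ and viewed, at most 10 in all, crops included, and the job is handed in when it is done.

Besides the shell and the picture viewer there is one more tool, called after ">>>" as a command line: name --argument value ..., lists and objects as JSON in quotes. jog_arm: Moves the arm, as the interface text tells. Its arguments: {"type":"object","properties":{"series":{"type":"array"},"force":{"type":"number"}},"required":["series"]}

```bash
mkdir -p pics; ls
cat > h.py <<'E'
import numpy as np, cv2
from workcell import r
def snap(cam,fn):
    im=r.read_camera(cam); cv2.imwrite(f'pics/{fn}.png',im[:,:,::-1]); return im
def ray(cam,rc):
    c=r.calibration(cam); M=np.array(c['cam_to_world']); K=np.array(c['mtx'])
    d=M[:3,:3]@np.linalg.solve(K,[rc[1],rc[0],1.]); return M[:3,3],d
def atz(cam,rc,z):
    o,d=ray(cam,rc); return o+d*(z-o[2])/d[2]
def proj(cam,p):
    c=r.calibration(cam); M=np.linalg.inv(np.array(c['cam_to_world'])); q=np.array(c['mtx'])@(M[:3,:3]@np.array(p)+M[:3,3]); return q[1]/q[2],q[0]/q[2]
E
python3 - <<'E'
from h import *
np.set_printoptions(precision=4,suppress=True)
for c in('scene','top'):
    snap(c,c+'0')
    print(c,r.calibration(c)['cam_to_world'])
    for t in('glue_center','dispenser','pusher'):
        for f in(r.find_in,r.place_of):
            try: print(t,f.__name__,[(np.round(x['location'],1).tolist(),round(x['p'],2)) for x in f(c,t)])
            except Exception as e: print(t,e)
print(r.get_state())
E
```

```text
pics
scene [[-0.8902 -0.252   0.3796  0.1154]
 [-0.4555  0.5111 -0.7289  0.3029]
 [-0.0103 -0.8218 -0.5697  0.5503]
 [ 0.      0.      0.      1.    ]]
glue_center call [([248.7, 375.8], 0.89), ([262.7, 322.1], 0.68), ([263.7, 278.6], 0.59)]
glue_center call [([274.5, 276.7], 0.85), ([264.5, 376.1], 0.78), ([270.4, 322.5], 0.68)]
dispenser call [([233.3, 326.0], 0.87)]
dispenser call [([230.9, 301.3], 0.94)]
pusher call [([225.8, 301.8], 0.92)]
pusher it knows: dispenser, glue_center
top [[ 0.0202 -0.9976  0.0667  0.375 ]
 [-0.9994 -0.0221 -0.0279 -0.3153]
 [ 0.0293 -0.0661 -0.9974  0.892 ]
 [ 0.      0.      0.      1.    ]]
glue_center call [([286.4, 298.5], 0.82), ([213.9, 257.8], 0.71), ([242.6, 291.9], 0.58)]
glue_center call [([281.5, 297.0], 0.88), ([240.4, 290.4], 0.57)]
dispenser call [([214.7, 339.2], 0.87)]
dispenser call [([191.9, 343.2], 0.71)]
pusher call [([196.5, 343.1], 0.64)]
pusher it knows: dispenser, glue_center
{'clock': 0.6, 'joint_pos': array([ 1.248 ,  0.26  , -0.1381,  1.1727,  0.    ,  1.5708]), 'qvel': array([ 0.0006, -0.0004,  0.002 ,  0.0013, -0.    , -0.0002]), 'joint_efforts': array([ -0.0001, -40.5368,  25.4114,   0.0015,   0.0001,   0.    ]), 'tool_pos': array([0.1665, 0.4979, 0.2563]), 'tcp_rot': array([-0.    ,  0.1607,  0.987 ,  0.    ]), 'wrist_force': array([-0.4031, -0.5242,  0.7073]), 'ft_torque': array([0.002 , 0.049 , 0.0188]), 'finger_force': 0.0, 'gripper_width': 0.0859343623848339}
```

Run:
```python
import cv2
a=cv2.imread('pics/scene0.png')[160:330,200:460];b=cv2.imread('pics/top0.png')[150:330,200:440]
a=cv2.resize(a,(800,523),interpolation=2);b=cv2.resize(b,(800,600),interpolation=2)
cv2.imwrite('pics/sc.png',a);cv2.imwrite('pics/tc.png',b)
```

```text
(no output)
```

View pics/scene0.png

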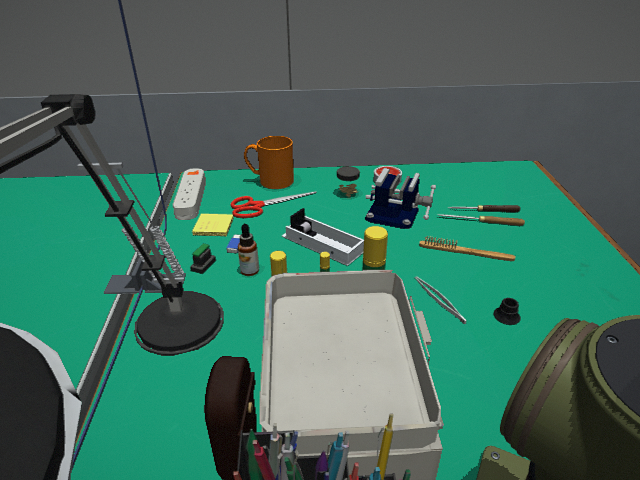

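View pics/sc.png

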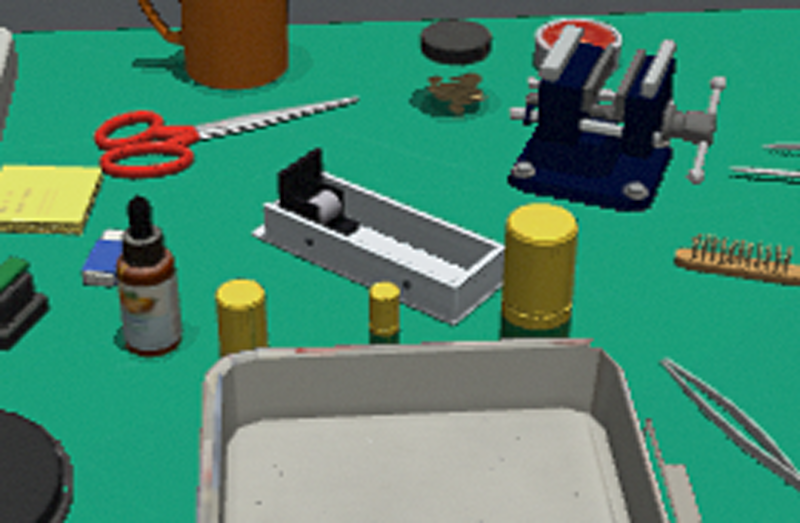

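View pics/tc.png

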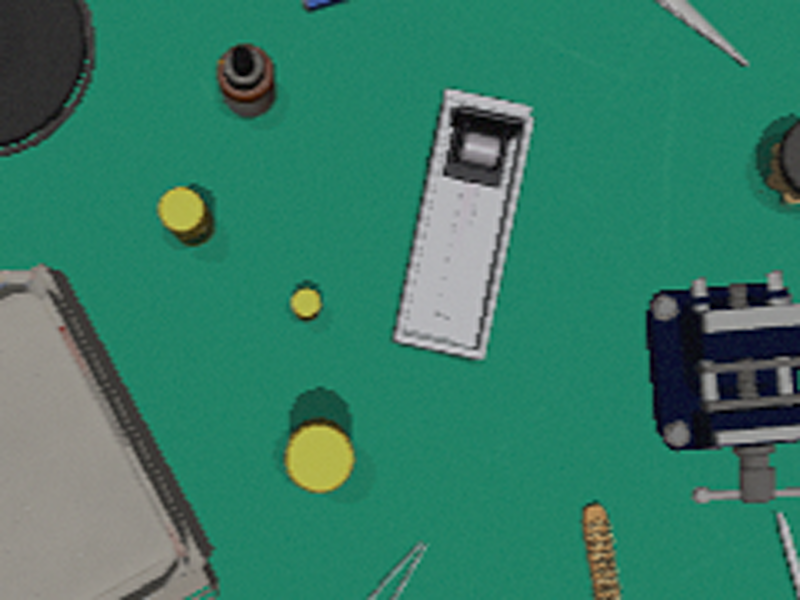

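Scene picture: three yellow sticks, middle-sized at (263,278), small at (262,322), large at (248,376). In the top picture the same are at (213,255), (240,291) and (286,297). The middle one (213,255) is the glue stick, with the dropper bottle beside it at (174,274). The track is at top (215,339), with its pusher closed at the upper (far) end.

Run:
```python
from h import *
np.set_printoptions(precision=4,suppress=True)
im=cv2.imread('pics/top0.png')
hsv=cv2.cvtColor(im,cv2.COLOR_BGR2HSV)
roi=hsv[195:235,240:275]; 
m=((roi[...,0]>20)&(roi[...,0]<35)&(roi[...,1]>100)&(roi[...,2]>165)).astype('uint8')
ys,xs=np.nonzero(m); print(m.sum()); 
cs,_=cv2.findContours(m,0,1); c=max(cs,key=cv2.contourArea); (x,y),rad=cv2.minEnclosingCircle(c); print(x+240,y+195,rad, ys.mean()+195,xs.mean()+240)
top=(ys.mean()+195,xs.mean()+240)
p=atz('top',top,.084); print('glue',p,'proj scene',proj('scene',[p[0],p[1],.042]),proj('scene',[p[0],p[1],.084]))
for n,rc in dict(small=(240.5,291.5),big=(287,296),bottle=(170,274)).items(): print(n,atz('top',rc,.06))
for n,(x,y) in dict(FL=(447,92),FR=(533,105),RR=(485,357),RL=(397,342)).items():
    rc=(150+y/3.333,200+x/3.333); print(n,atz('top',rc,.03),atz('top',rc,.004))
for n,rc in dict(s_rl=(248.5,364),s_basecorner=(265,349),s_rnear=(259,350)).items(): print(n,atz('scene',rc,.03),atz('scene',rc,0.004))
o=atz('top',(191.9,343.2),0);print('disp org',o, atz('scene',(230.9,301.3),0))
big=cv2.resize(im[165:265,300:380],(640,800)[::1],interpolation=2)
cv2.imwrite('pics/d.png',cv2.resize(im[170:264,305:375],(447,600),interpolation=2))
cv2.imwrite('pics/g.png',cv2.resize(im[195:235,240:280],(400,400),interpolation=2))
```

```text
119
254.0208330154419 212.1875 6.27124547958374 212.2941176470588 253.78151260504202
glue [ 0.4696 -0.2369  0.084 ] proj scene (np.float64(275.448272555261), np.float64(278.16946008673193)) (np.float64(254.74904277462278), np.float64(276.7185461057599))
small [ 0.4204 -0.3073  0.06  ]
big [ 0.333  -0.3178  0.06  ]
bottle [ 0.5546 -0.2708  0.06  ]
FL [ 0.549  -0.3887  0.03  ] [ 0.5542 -0.391   0.004 ]
FR [ 0.5425 -0.4403  0.03  ] [ 0.5475 -0.444   0.004 ]
RR [ 0.3917 -0.4137  0.03  ] [ 0.3922 -0.4167  0.004 ]
RL [ 0.3995 -0.3617  0.03  ] [ 0.4002 -0.3631  0.004 ]
s_rl [ 0.3791 -0.3858  0.03  ] [ 0.3923 -0.4202  0.004 ]
s_basecorner [ 0.3833 -0.3289  0.03  ] [ 0.3967 -0.3605  0.004 ]
s_rnear [ 0.3888 -0.3455  0.03  ] [ 0.4025 -0.3779  0.004 ]
disp org [ 0.5259 -0.4105  0.    ] [ 0.5311 -0.4264  0.    ]
```

View pics/d.png

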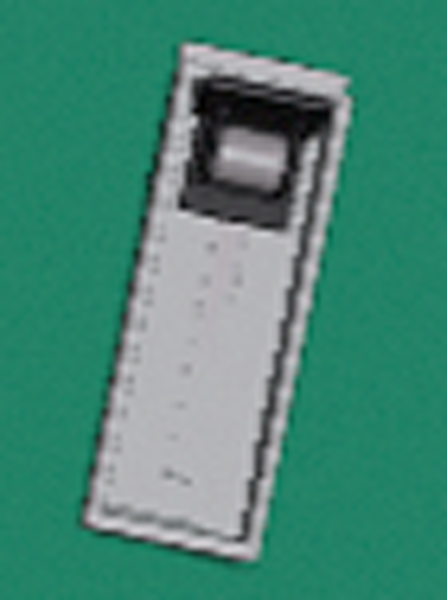

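View pics/top0.png

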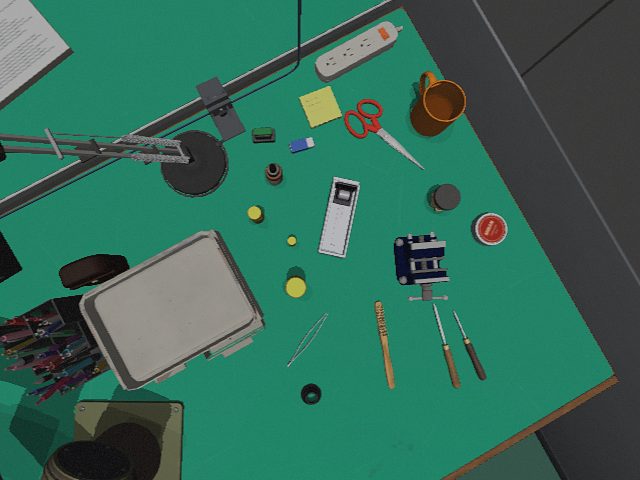

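View pics/g.png

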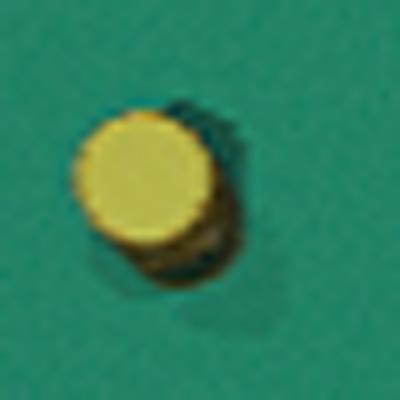

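Top picture: the track runs from (178,346) at the front to (257,332) at the rear. The lamp arm crosses at about row 150, columns 0 to 185, and the rail runs diagonally at upper left. I'll work out where the lamp is in 3D before swinging the arm past it.

Run:
```python
from h import *
np.set_printoptions(precision=3,suppress=True)
print(r.calibration('top')['mtx'][0],r.calibration('scene')['mtx'][0])
o,d1=ray('top',(150,185));_,d2=ray('top',(146,2));n=np.cross(d1,d2)
for rc in [(110,75),(208,120),(270,150),(290,172),(105,50),(145,0)]:
    q,d=ray('scene',rc); t=n@(o-q)/(n@d); print(rc,q+d*t)
print('base',atz('top',(163,195),0.01))
q,d=ray('scene',(400,20))
for t in(.2,.3,.4,.5):print('shade',q+d*t)
print('rail',[atz('top',rc,0.0) for rc in((213,0),(120,180),(70,290),(0,400))])
print('tray',[atz('top',rc,0.06) for rc in((235,210),(320,262),(385,125),(300,80))], 'holder',atz('top',(360,40),.1),atz('top',(265,10),.1))
print('corner',[atz('top',rc,0) for rc in((0,0),(479,0))])
# scene visible at desk for arm base
print('base px',proj('scene',[0,0,0.1]),proj('top',[0,0,.1]))
```

```text
[439.762   0.    308.115] [498.143   0.    317.284]
(110, 75) [0.5   0.021 0.4  ]
(208, 120) [ 0.535 -0.024  0.267]
(270, 150) [ 0.569 -0.072  0.134]
(290, 172) [ 0.59  -0.12   0.054]
(105, 50) [0.497 0.045 0.412]
(145, 0) [0.501 0.094 0.395]
base [ 0.575 -0.109  0.01 ]
shade [0.282 0.244 0.386]
shade [0.365 0.214 0.304]
shade [0.448 0.184 0.222]
shade [0.531 0.155 0.139]
rail [array([0.466, 0.277, 0.   ]), array([ 0.666, -0.073,  0.   ]), array([ 0.779, -0.296,  0.   ]), array([ 0.94 , -0.525,  0.   ])]
tray [array([ 0.427, -0.154,  0.06 ]), array([ 0.271, -0.256,  0.06 ]), array([ 0.149, -0.008,  0.06 ]), array([0.302, 0.081, 0.06 ])] holder [0.2   0.125 0.1  ] [0.364 0.187 0.1  ]
corner [array([0.908, 0.306, 0.   ]), array([-0.048,  0.243,  0.   ])]
base px (np.float64(524.1448083228339), np.float64(599.1724981418973)) (np.float64(479.4296536565058), np.float64(106.95303180457452))
```

Run:
```python
from h import *
for t in('glue_center','dispenser'):
    m=r.masks_of('top',t)
    for x in m: 
        ys,xs=np.nonzero(x['mask']); c=np.argwhere(x['mask'])[:,::-1].astype(np.float32)
        print(t,x['p'],x['location'],len(xs),cv2.minAreaRect(c))
# LSQ pose: fit outline polygon of z=30 (x -30..130 or unknown)
```

```text
glue_center 0.64 [284.5, 295.8] 356 ((295.5, 286.0), (22.0, 19.0), 90.0)
glue_center 0.49 [218.3, 257.8] 226 ((255.96153259277344, 214.69229125976562), (18.859806060791016, 13.590154647827148), 56.3099365234375)
dispenser 0.92 [215.0, 340.9] 2190 ((339.08514404296875, 217.20977783203125), (28.282886505126953, 78.74498748779297), 11.592175483703613)
```

Run:
```python
from h import *
np.set_printoptions(precision=3,suppress=True)
for rc in((390,78),(330,5),(440,75),(400,20)):
  q,d=ray('scene',rc)
  for t in(.15,.2,.25,.3,.35,.4,.45):
    p=q+d*t; print(rc,p,np.round(proj('top',p)))
a=cv2.imread('pics/top0.png')[130:330,0:130];b=cv2.imread('pics/scene0.png')[60:480,0:260]
a=cv2.resize(a,(390,600),interpolation=2);b=cv2.resize(b,(371,600))
cv2.imwrite('pics/l.png',np.hstack([a,b]))
```

```text
(390, 78) [0.225 0.249 0.429] [ 404. -278.]
(390, 78) [0.262 0.231 0.389] [ 358. -209.]
(390, 78) [0.299 0.213 0.349] [ 320. -151.]
(390, 78) [0.335 0.195 0.308] [ 288. -103.]
(390, 78) [0.372 0.177 0.268] [260. -61.]
(390, 78) [0.409 0.159 0.228] [235. -24.]
(390, 78) [0.445 0.141 0.187] [214.   7.]
(330, 5) [0.249 0.25  0.444] [ 384. -296.]
(330, 5) [0.294 0.232 0.409] [ 331. -229.]
(330, 5) [0.339 0.214 0.374] [ 287. -172.]
(330, 5) [0.384 0.197 0.338] [ 249. -123.]
(330, 5) [0.428 0.179 0.303] [216. -80.]
(330, 5) [0.473 0.161 0.268] [188. -44.]
(330, 5) [0.518 0.143 0.233] [162. -11.]
(440, 75) [0.222 0.257 0.417] [ 403. -270.]
(440, 75) [0.258 0.242 0.372] [ 359. -202.]
(440, 75) [0.294 0.226 0.328] [ 322. -146.]
(440, 75) [0.329 0.211 0.284] [291. -99.]
(440, 75) [0.365 0.196 0.239] [264. -58.]
(440, 75) [0.401 0.181 0.195] [242. -24.]
(440, 75) [0.436 0.165 0.15 ] [222.   7.]
(400, 20) [0.24  0.258 0.427] [ 388. -283.]
(400, 20) [0.282 0.244 0.386] [ 339. -216.]
(400, 20) [0.323 0.229 0.345] [ 299. -160.]
(400, 20) [0.365 0.214 0.304] [ 264. -112.]
(400, 20) [0.406 0.199 0.263] [235. -72.]
(400, 20) [0.448 0.184 0.222] [209. -37.]
(400, 20) [0.49  0.169 0.18 ] [187.  -6.]
```

View pics/l.png

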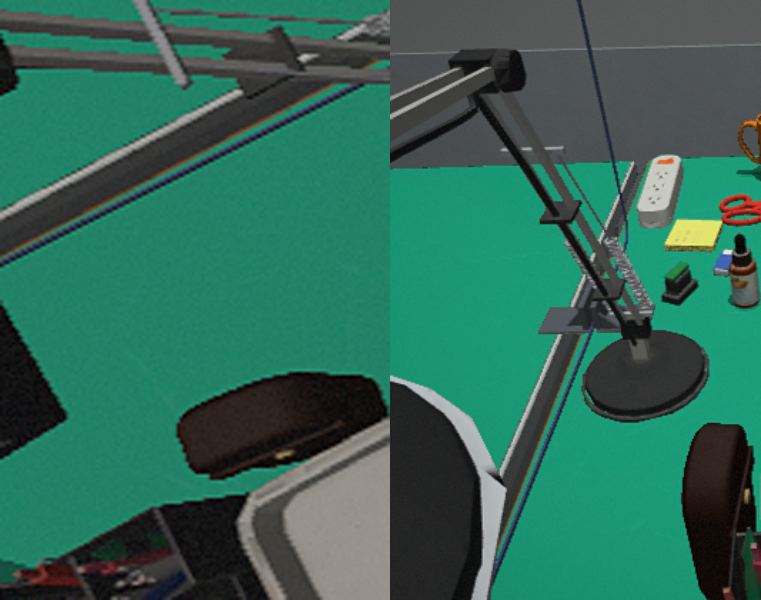

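The lamp shade hangs off-frame near (0.37, 0.22, 0.3), so I'll pull the arm in toward the base before swinging. The tool yaw I want puts tool x along the dispenser's +x.

>>> jog_arm --series '[[[0.4, -3.4, -0.4, 0, 0, -0.067, 0.6], [0.4, -3.4, -0.4, 0, 0, -0.067, 0.6], [0.5, -3.4, -0.4, 0, 0, 0, 0.6], [0.5, -3.4, -0.4, 0, 0, 0, 0.6], [0.5, -3.4, -0.4, 0, 0, 0, 0.6], [0.5, -3.4, -0.4, 0, 0, 0, 0.6], [0.5, -3.4, -0.4, 0, 0, 0, 0.6], [0.5, -3.4, -0.4, 0, 0, 0, 0.6]]]' --force 60

```text
clock: 1.37
tool_pos: [0.0712, 0.2386, 0.2884]
tcp_rot: [0.0, 0.094, 0.996, 0.0]
wrist_force: [0.1, -0.6, 0.6]
gripper_width: 0.0515
finger_force: 0.0
```

>>> jog_arm --series '[[[-2.9, -1.0, 0, 0, 0, 0, 0.6], [-2.9, -1.0, 0, 0, 0, 0, 0.6], [-2.9, -1.0, 0, 0, 0, 0, 0.6], [-2.9, -1.1, 0, 0, 0, 0, 0.6], [-2.3, -2.6, 0, 0, 0, 0, 0.6], [-2.3, -2.8, 0, 0, 0, 0, 0.6], [-2.3, -3.0, 0, 0, 0, 0, 0.6], [-2.2, -3.2, 0, 0, 0, 0, 0.6]]]'

```text
clock: 2.03
tool_pos: [0.2452, 0.0483, 0.2887]
tcp_rot: [0.001, 0.094, 0.996, 0.0]
wrist_force: [2.1, 0.9, 0.4]
gripper_width: 0.0514
finger_force: 0.0
```

>>> jog_arm --series '[[[-0.8, -3.6, 0, 0, 0, 0, 0.6], [-0.8, -3.6, 0, 0, 0, 0, 0.6], [-0.8, -3.6, 0, 0, 0, 0, 0.6], [-0.9, -3.6, 0, 0, 0, 0, 0.6], [-3.4, -1.3, 0.9, 0, 0, 0, 0.6], [-3.4, -1.3, 0.9, 0, 0, 0, 0.6], [-3.4, -1.3, 0.9, 0, 0, 0, 0.6], [-3.4, -1.3, 0.9, 0, 0, 0, 0.6]]]'

```text
clock: 2.7
tool_pos: [0.3749, -0.1762, 0.252]
tcp_rot: [0.001, 0.095, 0.995, -0.0]
wrist_force: [0.1, 0.7, -0.5]
gripper_width: 0.0512
finger_force: 0.0
```

>>> jog_arm --series '[[[-2.6, -1.05, 0.6, 0, 0, 0, 0.6], [-2.6, -1.05, 0.8, 0, 0, 0, 0.6], [-2.6, -1.05, 1.0, 0, 0, 0, 0.6], [-2.6, -1.05, 1.6, 0, 0, 0, 0.6], [0, 0, 2.0, 0, 0, 0, 0.6], [0, 0, 2.0, 0, 0, 0, 0.6], [0, 0, 2.0, 0, 0, 0, 0.6], [0, 0, 0, 0, 0, 0, 0.6]]]'

```text
clock: 3.37
tool_pos: [0.4656, -0.234, 0.1485]
tcp_rot: [-0.003, 0.094, 0.996, 0.001]
wrist_force: [-0.8, 0.9, -0.3]
gripper_width: 0.051
finger_force: 0.0
```

Run:
```python
from h import *
im=snap('scene','s1'); s=r.get_state(); print(s['tool_pos'],s['tcp_rot'],s['joint_pos'])
m=r.masks_of('scene','glue_center')
for x in m:
    rc=np.argwhere(x['mask']); print(x['p'],x['location'],rc.min(0),rc.max(0))
t=s['tool_pos']
print('expect axis px', [proj('scene',[.4696,-.2369,z]) for z in(.084,.042)], 'tip',proj('scene',[t[0],t[1],t[2]-.025]))
cv2.imwrite('pics/s1c.png',cv2.resize(im[150:320,200:400,::-1],(700,595),interpolation=2))
```

```text
[ 0.46643472 -0.23440909  0.1504644 ] [-2.34564864e-03  9.42793568e-02  9.95542602e-01  9.10495390e-04] [-4.65686644e-01  3.26863960e-01 -3.32851170e-01  9.16113522e-01
 -5.06070557e-06 -2.76846858e-01]
0.81 [263.2, 277.5] [251 271] [274 286]
0.78 [260.7, 325.2] [251 319] [272 331]
0.72 [248.2, 372.3] [225 363] [269 387]
expect axis px [(np.float64(254.76610344281767), np.float64(276.71209727342614)), (np.float64(275.4657918706501), np.float64(278.1632671530973))] tip (np.float64(234.3724469165015), np.float64(276.11857417095223))
```

View pics/s1c.png

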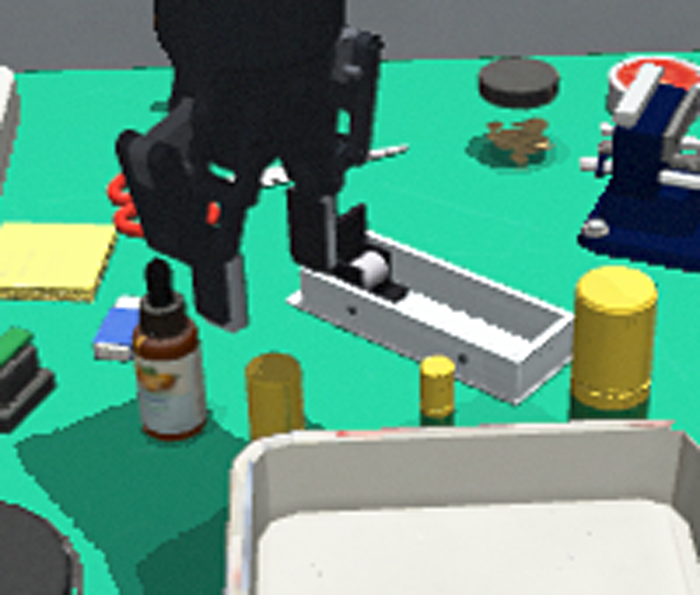

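The crop shows the fingers straddling the middle-sized stick at scene (263,278), clear of the bottle at (250,248). Going down.

>>> jog_arm --series '[[[-0.3, -0.2, 1.0, 0, 0, 0, 0.6], [0, 0, 1.5, 0, 0, 0, 0.6], [0, 0, 1.5, 0, 0, 0, 0.6], [0, 0, 1.5, 0, 0, 0, 0.6], [0, 0, 1.5, 0, 0, 0, 0.6], [0, 0, 1.0, 0, 0, 0, 0.6], [0, 0, 0.6, 0, 0, 0, 0.6], [0, 0, 0, 0, 0, 0, 0.6]]]'

```text
clock: 4.13
tool_pos: [0.4704, -0.2376, 0.0657]
tcp_rot: [-0.0, 0.094, 0.996, 0.0]
wrist_force: [0.4, -0.3, -0.4]
gripper_width: 0.0515
finger_force: 0.0
```

>>> jog_arm --series '[[[0, 0, 0, 0, 0, 0, 0], [0, 0, 0, 0, 0, 0, 0], [0, 0, 0, 0, 0, 0, 0], [0, 0, 0, 0, 0, 0, 0], [0, 0, 0, 0, 0, 0, 0], [0, 0, 0, 0, 0, 0, 0], [0, 0, 0, 0, 0, 0, 0], [0, 0, 0, 0, 0, 0, 0]]]' --force 60

```text
clock: 4.8
tool_pos: [0.4717, -0.2382, 0.0674]
tcp_rot: [0.001, 0.094, 0.996, -0.0]
wrist_force: [-0.2, -0.8, 5.8]
gripper_width: 0.0246
finger_force: 58.8
```

>>> jog_arm --series '[[[0, 0, -0.5, 0, 0, 0, 0], [0, 0, -1.0, 0, 0, 0, 0], [0, 0, -1.5, 0, 0, 0, 0], [0, 0, -1.5, 0, 0, 0, 0], [0, 0, -1.5, 0, 0, 0, 0], [0, 0, -1.5, 0, 0, 0, 0], [0, 0, -1.0, 0, 0, 0, 0], [0, 0, 0, 0, 0, 0, 0]]]'

```text
clock: 5.47
tool_pos: [0.472, -0.2384, 0.1539]
tcp_rot: [0.002, 0.094, 0.996, -0.001]
wrist_force: [0.6, 0.2, -0.3]
gripper_width: 0.0247
finger_force: 58.8
```

Run:
```python
from h import *
im=snap('scene','s2'); s=r.get_state(); print(s['tool_pos'],s['gripper_width'],s['wrist_force'],s['finger_force'])
m=r.masks_of('scene','glue_center')
for x in m:
    rc=np.argwhere(x['mask']); print(x['p'],x['location'],rc.min(0),rc.max(0))
t=s['tool_pos']
print([proj('scene',[t[0],t[1],t[2]-.006+dz]) for dz in(-.058,.026)])
cv2.imwrite('pics/s2c.png',cv2.resize(im[150:320,200:400,::-1],(700,595),interpolation=2))
```

```text
[ 0.47143129 -0.23814935  0.15256287] 0.024649543633430252 [ 0.80497784 -0.04699726 -0.45359585] 58.78555476665497
0.95 [237.0, 279.0] [204 268] [257 285]
0.87 [249.1, 376.2] [226 363] [269 387]
0.54 [261.1, 323.6] [252 320] [271 329]
[(np.float64(251.73232181844833), np.float64(275.96476914004205)), (np.float64(206.09243423093247), np.float64(272.7307898657496))]
```

View pics/s2c.png

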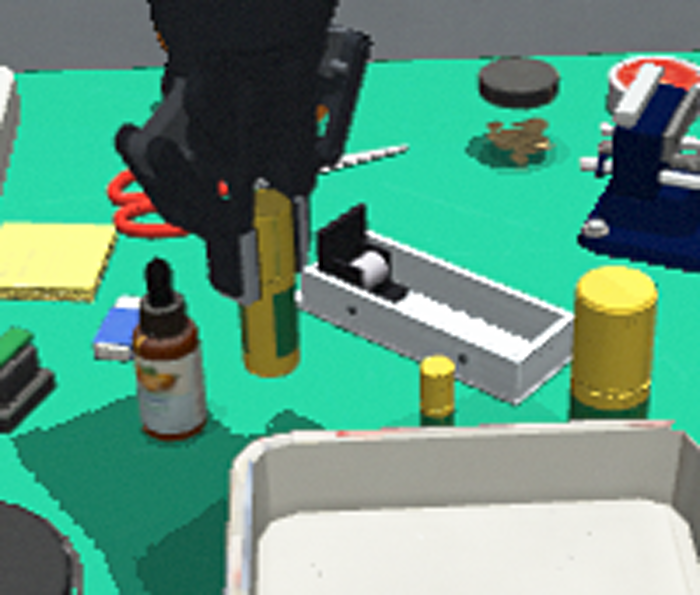

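The stick is held upright at scene (237,279), about 2 mm toward tool +x, and its bottom clears the desk. Now moving to the front of the track.

>>> jog_arm --series '[[[-1.5, -1.8, 0, 0, 0, 0, 0], [-2.1, -2.6, 0, 0, 0, 0, 0], [-2.1, -2.6, 0, 0, 0, 0, 0], [-2.1, -2.6, 0, 0, 0, 0, 0], [-2.1, -2.6, 0, 0, 0, 0, 0], [-2.0, -2.4, 0, 0, 0, 0, 0], [-1.1, -1.5, 0, 0, 0, 0, 0], [0, 0, 0, 0, 0, 0, 0]]]'

```text
clock: 6.23
tool_pos: [0.5691, -0.4238, 0.1488]
tcp_rot: [-0.0, 0.095, 0.995, -0.0]
wrist_force: [0.1, 0.3, -0.1]
gripper_width: 0.0247
finger_force: 58.9
```

>>> jog_arm --series '[[[0, 0, 0.5, 0, 0, 0, 0], [0, 0, 0.8, 0, 0, 0, 0], [0, 0, 1.0, 0, 0, 0, 0], [0, 0, 1.0, 0, 0, 0, 0], [0, 0, 0.8, 0, 0, 0, 0], [0, 0, 0.5, 0, 0, 0, 0], [0, 0, 0, 0, 0, 0, 0], [0, 0, 0, 0, 0, 0, 0]]]'

```text
clock: 6.9
tool_pos: [0.5679, -0.4199, 0.1049]
tcp_rot: [-0.0, 0.094, 0.996, 0.0]
wrist_force: [0.6, 0.5, -0.0]
gripper_width: 0.0249
finger_force: 58.9
```

Run:
```python
from h import *
np.set_printoptions(precision=4,suppress=True)
im=snap('scene','s3'); tp=snap('top','t3'); s=r.get_state(); print(s['tool_pos'],s['wrist_force'],s['tcp_rot'])
for c in('scene','top'):
  print(c,[(x['location'],x['p']) for x in r.place_of(c,'dispenser')])
o=np.array([.523,-.4115]);u=np.array([-.982,.187]);v=np.array([-.187,-.982])
d=s['tool_pos'][:2]-o; print('disp x,y of tcp',d@u,d@v)
t=s['tool_pos']; print(proj('scene',[t[0],t[1],t[2]-.066]),proj('top',t))
W=lambda x,y,z:np.r_[o+x*u+y*v,z]
im=im[:,:,::-1].copy()
# overlay of model to check pose
P=lambda p:tuple(int(round(k)) for k in proj('scene',p)[::-1])
S=8;big=cv2.resize(im[190:280,240:380],None,fx=5,fy=5,interpolation=2)
Q=lambda p:tuple(int(round((a-b)*5)) for a,b in zip(proj('scene',p)[::-1],(240,190)))
for a,b in [((-30,-27,0),(-30,27,0)),((-30,27,0),(130,27,0)),((130,27,30),(130,-27,30)),((130,27,30),(-18,27,30)),((130,-27,30),(-18,-27,30)),((-11.5,-20,52),(-11.5,20,52)),((0,-3,4),(0,3,4))]:
    cv2.line(big,Q(W(*np.array(a)/1000)),Q(W(*np.array(b)/1000)),(0,0,255),1)
cv2.imwrite('pics/s3c.png',big)
```

```text
[ 0.5685 -0.4204  0.1059] [ 0.3727 -0.0673 -0.5807] [ 0.0005  0.0942  0.9956 -0.0003]
scene [([233.8, 301.8], 0.88)]
top []
disp x,y of tcp -0.0463526137763224 0.00027885887393537675
(np.float64(211.0009527809857), np.float64(282.75940591057036)) (np.float64(159.2003505928772), np.float64(355.36458075085267))
```

View pics/s3c.png

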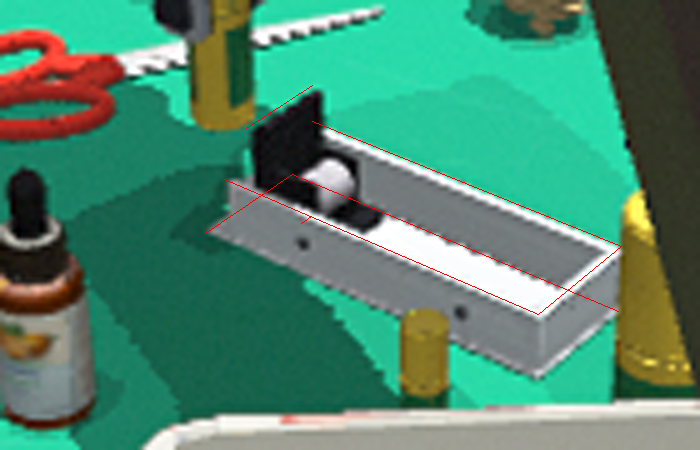

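The overlay matches the track to about 1 px. The stick sits in front of the pusher, with its bottom at about z = 40 mm. Lowering a little, then pressing the pusher back.

>>> jog_arm --series '[[[0, 0, 0.6, 0, 0, 0, 0], [0.5, 0, 0, 0, 0, 0, 0], [0.9, 0, 0, 0, 0, 0, 0], [0.9, 0, 0, 0, 0, 0, 0], [0.9, 0, 0, 0, 0, 0, 0], [0.9, 0, 0, 0, 0, 0, 0], [0.9, 0, 0, 0, 0, 0, 0], [0, 0, 0, 0, 0, 0, 0]]]'

```text
clock: 7.77
tool_pos: [0.5175, -0.4105, 0.0994]
tcp_rot: [-0.0, 0.095, 0.996, 0.0]
wrist_force: [1.7, 0.5, -1.6]
gripper_width: 0.0247
finger_force: 59.0
```

Run:
```python
from h import *
np.set_printoptions(precision=4,suppress=True)
im=snap('scene','s4'); s=r.get_state(); print(s['clock'],s['tool_pos'],s['wrist_force'],s['gripper_width'])
o=np.array([.523,-.4115]);u=np.array([-.982,.187]);v=np.array([-.187,-.982])
d=s['tool_pos'][:2]-o; print('disp x,y of tcp',d@u,d@v, 'Fx',s['wrist_force'][:2]@u)
cv2.imwrite('pics/s4c.png',cv2.resize(im[180:280,250:380,::-1],None,fx=5,fy=5,interpolation=2))
```

```text
7.8167 [ 0.518  -0.4106  0.0994] [ 2.4891  0.2881 -1.7036] 0.024704960716576643
disp x,y of tcp 0.005105007115494276 0.00010132784962005096 Fx -2.390447596948795
```

View pics/s4c.png

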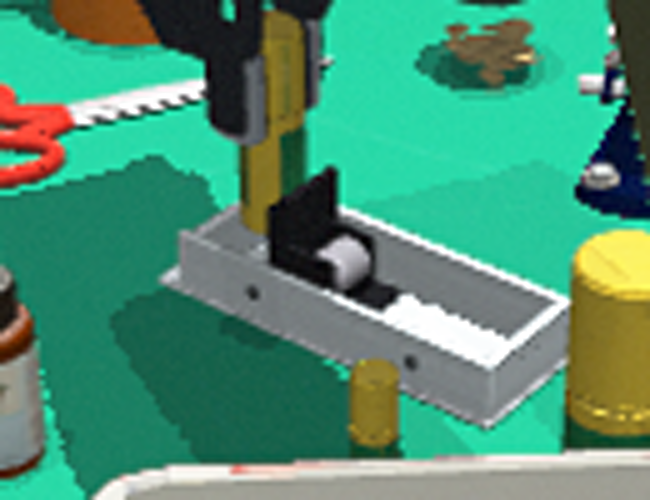

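The picture shows the pusher pressed back, with the stick at (218,302) behind the front stop and inside the walls. That was my 11th view, one over the limit of 10, so from here I'll work from numbers only. Lowering now.

>>> jog_arm --series '[[[0, 0, 0.4, 0, 0, 0, 0], [0, 0, 0.5, 0, 0, 0, 0], [0, 0, 0.5, 0, 0, 0, 0], [0, 0, 0.5, 0, 0, 0, 0], [0, 0, 0.4, 0, 0, 0, 0], [0, 0, 0.2, 0, 0, 0, 0], [0, 0, 0.1, 0, 0, 0, 0], [0, 0, 0, 0, 0, 0, 0]]]'

```text
clock: 8.48
tool_pos: [0.5187, -0.4107, 0.0726]
tcp_rot: [-0.0, 0.094, 0.996, 0.0]
wrist_force: [2.2, -0.9, -1.8]
gripper_width: 0.0246
finger_force: 59.0
```

>>> jog_arm --series '[[[0, 0, 0.1, 0, 0, 0, 0], [0, 0, 0, 0, 0, 0, 0], [0, 0, 0.1, 0, 0, 0, 0], [0, 0, 0, 0, 0, 0, 0], [0, 0, 0, 0, 0, 0, 0], [0, 0, 0, 0, 0, 0, 0], [0, 0, 0, 0, 0, 0, 0], [0, 0, 0, 0, 0, 0, 0]]]'

```text
clock: 9.15
tool_pos: [0.5191, -0.4109, 0.0715]
tcp_rot: [0.0, 0.094, 0.996, -0.0]
wrist_force: [2.4, 0.4, 1.2]
gripper_width: 0.0249
finger_force: 59.4
```

Floor contact: TCP z is 71.5 mm and the vertical force went positive. Sliding toward the front stop until it touches.

>>> jog_arm --series '[[[-0.15, 0, 0, 0, 0, 0, 0], [-0.15, 0, 0, 0, 0, 0, 0], [-0.15, 0, 0, 0, 0, 0, 0], [-0.1, 0, 0, 0, 0, 0, 0], [0, 0, 0, 0, 0, 0, 0], [0, 0, 0, 0, 0, 0, 0], [0, 0, 0, 0, 0, 0, 0], [0, 0, 0, 0, 0, 0, 0]]]'

```text
clock: 9.82
tool_pos: [0.5249, -0.4121, 0.0714]
tcp_rot: [0.0, 0.094, 0.996, -0.0]
wrist_force: [1.4, -0.2, 3.7]
gripper_width: 0.0247
finger_force: 59.4
```

>>> jog_arm --series '[[[-0.1, 0, 0, 0, 0, 0, 0], [0, 0, 0, 0, 0, 0, 0], [-0.1, 0, 0, 0, 0, 0, 0], [0, 0, 0, 0, 0, 0, 0], [0, 0, 0, 0, 0, 0, 0], [0, 0, 0, 0, 0, 0, 0], [0, 0, 0, 0, 0, 0, 0], [0, 0, 0, 0, 0, 0, 0]]]'

```text
clock: 10.48
tool_pos: [0.5253, -0.4122, 0.0714]
tcp_rot: [-0.001, 0.094, 0.996, 0.0]
wrist_force: [-2.1, -0.7, 5.9]
gripper_width: 0.0245
finger_force: 59.4
```

The force along the track reversed, so the stick is against the stop. Releasing gently.

>>> jog_arm --series '[[[0.1, 0, -0.05, 0, 0, 0, 0], [0, 0, 0, 0, 0, 0, 0.33], [0, 0, 0, 0, 0, 0, 0.37], [0, 0, 0, 0, 0, 0, 0.42], [0, 0, 0, 0, 0, 0, 0.5], [0, 0, 0, 0, 0, 0, 0.6], [0, 0, 0, 0, 0, 0, 0.6], [0, 0, 0, 0, 0, 0, 0.6]]]' --force 20

```text
clock: 11.15
tool_pos: [0.5254, -0.4121, 0.0717]
tcp_rot: [-0.0, 0.094, 0.996, 0.0]
wrist_force: [-0.0, 1.0, -0.3]
gripper_width: 0.0513
finger_force: 0.0
```

>>> jog_arm --series '[[[0, 0, -0.5, 0, 0, 0, 0.6], [0, 0, -1.0, 0, 0, 0, 0.6], [0, 0, -1.5, 0, 0, 0, 0.6], [0, 0, -2, 0, 0, 0, 0.6], [0, 0, -2, 0, 0, 0, 0.6], [0, 0, -2, 0, 0, 0, 0.6], [0, 0, -2, 0, 0, 0, 0.6], [0, 0, -1, 0, 0, 0, 0.6]]]'

```text
clock: 11.82
tool_pos: [0.5265, -0.413, 0.1959]
tcp_rot: [0.002, 0.094, 0.996, -0.001]
wrist_force: [0.8, -0.5, 0.3]
gripper_width: 0.0513
finger_force: 0.0
```

Run:
```python
from h import *
np.set_printoptions(precision=4,suppress=True)
s=r.get_state(); print(s['clock'],s['tool_pos'],s['wrist_force'],s['gripper_width'])
o=np.array([.523,-.4115]);u=np.array([-.982,.187]);v=np.array([-.187,-.982])
for cam in('scene','top'):
  im=snap(cam,cam+'5')
  for z in(.088,.046,.004): print(cam,z,np.round(proj(cam,[*o,z]),1))
  for x in r.masks_of(cam,'glue_center'):
    rc=np.argwhere(x['mask']); m=x['mask']
    top=rc[rc[:,0]<rc[:,0].min()+12].mean(0); bot=rc[rc[:,0]>rc[:,0].max()-8].mean(0)
    print(round(x['p'],2),x['location'],rc.min(0),rc.max(0),top,bot)
  for x in r.masks_of(cam,'pusher'): 
    rc=np.argwhere(x['mask']);print('pusher',round(x['p'],2),x['location'],rc.min(0),rc.max(0))
  for j in(0,.0245): print(j,[np.round(proj(cam,[*(o+u*(-.0115+j)+v*y),.052]),1) for y in(-.02,.02)])
```

```text
11.8167 [ 0.5265 -0.413   0.1959] [ 0.7571 -0.4788  0.2964] 0.05127491898364613
scene 0.088 [196.8 299.9]
scene 0.046 [215.8 300.6]
scene 0.004 [233.9 301.2]
0.77 [208.8, 299.1] [194 294] [229 307] [199.9032 300.3935] [225.3158 297.    ]
0.72 [248.5, 378.2] [226 362] [269 387] [232.3178 375.2881] [265.25   373.6037]
0.47 [263.0, 323.2] [252 320] [271 329] [257.8571 324.4375] [267.4103 324.5   ]
pusher 0.67 [231.6, 312.3] [213 300] [240 325]
0 [array([215.6, 289.2]), array([207.1, 302.5])]
0.0245 [array([219.7, 299.1]), array([210.9, 312.2])]
top 0.088 [185.6 348.9]
top 0.046 [189.5 346.3]
top 0.004 [193.  343.9]
0 [array([181. , 337.7]), array([185.4, 357.9])]
0.0245 [array([193.3, 335.2]), array([197.6, 355.4])]
```

The stick stands upright at the loaded position: its top is at column 300.4 against 299.9 expected, and the pusher edge matches 0.0245. The gripper is clear.

```bash
python3 -c "
from h import *
print(r.close_job())"
```

```text
the job is handed in; nothing more can be done
None
```

The middle-sized glue stick is loaded upright in the track, held against the front stop by the pusher, and the job was handed in at about 12 s with the gripper clear; I viewed 11 pictures, one over the limit of 10.

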